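# Close the restocked first-aid case and slide it to the pick-up spot

### The job

Two first-aid cases stand open on the club's desk, and only one has been restocked: the one with the white dressings box (green cross) inside; the other holds just an orange roll of tape. Close the lid of the restocked case, then slide it, without lifting it off the desk, squarely onto the pick-up spot marked with green tape. Leave the other case open where it stands, and do not disturb the other things on the desk.

Things in the scene. Friction and masses are not known exactly. Their poses are not given: they have to be found in the camera images.
- case_left: Case on the robot's left (+y): loose open black box 130 (own x) x 150 (own y) x 48 mm high, walls and floor 5 mm, 0.55 kg, plus a hinged lime-yellow lid, 0.12 kg. Lid shut: its top is 62 mm, the handle's top 98 mm above the desk. Origin: centre of underside, z up; own +x points from the hinge away from the robot. The two cases look identical.
- lid_left (a joint): Opening angle (rad) of the left case's lid (plate 130 x 150 x 14 mm): 0 closed flat, 1.57 upright, stop at 1.85. Hinge on the side nearest the robot, parallel to the case's y, through (-65, 0, 48) mm in the case's frame. Stiff hinge: the lid stays at any angle (about 0.12 N m turns it); the loose case may slide along if pulled hard.
- grip_left (a point): Grip point in the black handle on the outer face of the left lid. The bar runs 50 to 120 mm from the hinge (lid edge at 130), 16 mm wide along the case's y, 18 to 36 mm off the face, on two end posts. Point: 92 mm from the hinge, 26 mm off the face; lid shut: (27, 0, 88) mm in the case's frame; lid open: on the robot's side of the lid, about 145 mm above the desk.
- case_right: Case on the robot's right (-y): loose open black box 130 (own x) x 150 (own y) x 48 mm high, walls and floor 5 mm, 0.55 kg, plus a hinged lime-yellow lid, 0.12 kg. Lid shut: its top is 62 mm, the handle's top 98 mm above the desk. Origin: centre of underside, z up; own +x points from the hinge away from the robot. The two cases look identical.
- lid_right (a joint): Opening angle (rad) of the right case's lid (plate 130 x 150 x 14 mm): 0 closed flat, 1.57 upright, stop at 1.85. Hinge on the side nearest the robot, parallel to the case's y, through (-65, 0, 48) mm in the case's frame. Stiff hinge: the lid stays at any angle (about 0.12 N m turns it); the loose case may slide along if pulled hard.
- grip_right (a point): Grip point in the black handle on the outer face of the right lid. The bar runs 50 to 120 mm from the hinge (lid edge at 130), 16 mm wide along the case's y, 18 to 36 mm off the face, on two end posts. Point: 92 mm from the hinge, 26 mm off the face; lid shut: (27, 0, 88) mm in the case's frame; lid open: on the robot's side of the lid, about 145 mm above the desk.
- dressings: White dressings box with a green cross on top, 55 (own x) by 85 (own y) by 28 mm, 0.1 kg; origin at the centre of its underside. It lies inside one of the two cases: that case is the restocked one.
- tape_roll: Orange roll of strapping tape, lying flat, 72 mm outside diameter, 48 mm hole, 28 mm high; origin at the centre of its underside. It lies inside the other case.
- spot: Pick-up spot: flat rectangle of 15 mm green tape on the desk between the cases, outside 175 mm (own x) by 195 mm (own y), inside 145 by 165 mm, so the case fits inside the tape; flat, no obstacle. Origin at its centre on the desk; own x is roughly away from the robot.
- pen_pot: Bystander: green pen pot with pens, 76 mm across, 90 mm high (160 mm with pens), loose; origin at the centre of its underside.
- trophy: Bystander: small brass cup on a 70 mm square stone base, 132 mm high, loose; origin at the centre of its underside.
- stapler: Bystander: blue and black stapler, 140 mm long (own y), 36 mm wide, 50 mm high, loose; origin at the centre of its underside.

How it is judged:
By the outcome, as a careful person would: the job done as asked, in the order asked, and still so for the second after the job is handed in, with the robot touching nothing.
It also fails if it takes over 48 s, if anything falls off the work surface, if the arm or the gripper's body presses on something with over 40 N, if the wrist force passes 120 N, or if a joint passes its speed limit or range.

### The arm

A 7-joint arm with a two-finger parallel gripper is mounted at the origin on the work surface. World frame = base frame: x ahead of the robot, y to its left, z up, the work surface at z = 0. Lengths are in mm, angles in rad, forces in N, time in s.
With the tool pointing down it reaches from about 425 to 950 mm from the base axis. Payload 4.7 kg.
Tool frame: the origin (TCP) lies between the finger pads; the fingertips stand 19 mm ahead of it and the grasp point (between the pads) is the TCP (r.finger_overhang is the distance from the TCP to the fingertips, in mm); z points along the fingers, y is the line along which they close (so a half turn about z gives the same grasp; the last joint's range is limited). The gripper opens to 87 mm and grips with 3 to 60 N. Pads are 19 mm wide; open, the fingers measure 117 mm over their backs; the gripper's body (75 mm by 190 mm) begins 51 mm behind the grasp point.
Start: joints at [-1.326, 0.469, -0.049, 1.532, 0.024, 1.141, -0.082], TCP at [182.473, 649.885, 241.573] pointing down, gripper open.
Joint ranges: [-2.59, 2.59], [-0.33, 1.99], [-1.39, 1.29], [0.1, 2.45], [-1.04, 4.18], [0.21, 1.99], [-2.66, 2.66]. Speed limits (rad/s): [2.57, 2.57, 3.14, 3.14, 3.14, 3.14, 3.14].

### API

Orientations are given as a unit quaternion [x, y, z, w].
In Python, from plant import status, cams, workorder, r gives the robot as it stands.
- The arm moves only by the tool drive_tool, never from a script. Its argument "series" is a list of rows, each a list of 7 numbers: the shift along the world's x, y, z in units of 1 m (1.0 is 1 m), then the turn, a rotation vector about the world's x, y, z in units of 90 degrees (1.0 is 90 degrees), then the opening, from 0 (shut) to 1 (fully open). A call has 1 to 12 rows; each row is the pose to reach, as a shift and turn from the pose commanded when the call began; what a row does not reach only later rows make up. A row lasts 1/8 s, in which the tool goes at most 62.5 mm and 10.7 degrees, less where a joint would pass 70% of its speed; a pose out of reach is approached as far as the arm can. A call with a number of a shift or a turn outside -1 to 1 is refused whole. A call with a gripper value outside its range is refused whole. The fingers move at their own pace and stop on an object; "grip_force" is the grip in N (left out, the last holds). Time passes only in rows, so rows that repeat a pose let the fingers close. It gives the time, the measured TCP pose, the force, the opening and the grip force at its end, in the units of the state.
- status.get_state(): the state, without advancing time (a new reading comes with each control period).
- cams.grab_frame(name): name is "scene" or "top" or "wrist"; returns a dict with "frame" (480x640x3 uint8, blue, green, red), "z_map" (480x640 float32, mm along the optical axis (not along the pixel's ray), 0 where there is no reading), "mtx" (3x3 intrinsics, pixels), "rvec" (rotation vector, rad) and "tvec" (3), from world to camera coordinates, as OpenCV has them. Camera axes: x right, y down, z forward; pixel columns grow to the right and rows downward; lengths in mm; the calibration is good to about 2 mm. A picture is of the moment at which its call begins.
- workorder.job_done(): hands the job in; it is judged then, once.
The state is a dict: "t": time; "joint_positions": joint angles; "qvel": joint speeds; "tau": joint torques, N m; "tcp_pos": TCP position; "ee_rot": TCP orientation; "contact_force": force on the tool from outside, world axes, zero at the start; "moment": the same for the moment, N m; "gripper_width": finger opening in mm; "grip_force": force on a finger pad.
Only numpy, scipy, OpenCV 4.12 (cv2) and the standard library are available. Lean on these libraries where they do the work, as an engineer would, in place of code of your own. Each camera call takes 0.05 s, during which the arm holds its last target. There are 200 camera calls.

## Working session

There is one attempt and no reset: what is moved stays moved. The work goes in short steps, Python scripts to look and compute and a tool call to move; the robot and the scene stay as the last step left them, time stands still between calls to the robot, and variables do not carry over. Pictures are saved under pics/ and viewed, at most 10 in all, crops included, and the job is handed in when it is done.

Besides the shell and the picture viewer there is one more tool, called after ">>>" in YAML: its name, and indented under it one key for each argument. drive_tool: Moves the arm, as the interface text tells. Shifts and turns lie within -1 to 1; 1 stands for 1 m of shift or 90 degrees of turn. Its arguments: {"type":"object","properties":{"series":{"type":"array"},"grip_force":{"type":"number"}},"required":["series"]}

```bash
mkdir -p pics; ls; cat > h.py <<'E'
import numpy as np, cv2
from plant import status, cams, workorder, r
def cloud(f):
    z=f["z_map"].astype(float); K=np.array(f["mtx"]); R=cv2.Rodrigues(np.array(f["rvec"],float))[0]
    v,u=np.mgrid[:480,:640]
    P=np.stack([(u-K[0,2])/K[0,0]*z,(v-K[1,2])/K[1,1]*z,z],-1)
    W=(P-np.array(f["tvec"]).ravel())@R
    W[z==0]=np.nan
    return W
E
python3 - <<'E'
from h import *
print(status.get_state())
for n in ("scene","top"):
    f=cams.grab_frame(n); cv2.imwrite(f"pics/{n}0.png",f["frame"]); np.savez(f"{n}0.npz",**f)
E
```

```text
pics
{'t': 0.0, 'joint_positions': array([-1.32589646,  0.46942781, -0.04859946,  1.53368811,  0.02409823,
        1.14101282, -0.08229285]), 'qvel': array([-1.26465325e-04, -1.10555457e-03,  1.55901072e-03,  3.20371768e-05,
       -8.36125721e-05, -1.08394705e-03,  1.15702556e-03]), 'tau': array([ 6.43008370e-04, -5.07982171e+01, -8.04872392e-02, -2.36152893e+01,
       -6.13983069e-02,  3.79608781e-02,  1.62933666e-04]), 'tcp_pos': array([182.34738859, 649.31481898, 240.511073  ]), 'ee_rot': array([ 1.36451871e-01,  9.90646221e-01, -9.70207296e-04, -9.89241201e-05]), 'contact_force': array([-0.01119046, -0.59906237,  0.47506676]), 'moment': array([-0.01540512,  0.05033314,  0.00656133]), 'grip_force': 0.0, 'gripper_width': 87.19470313414435}
```

View pics/top0.png

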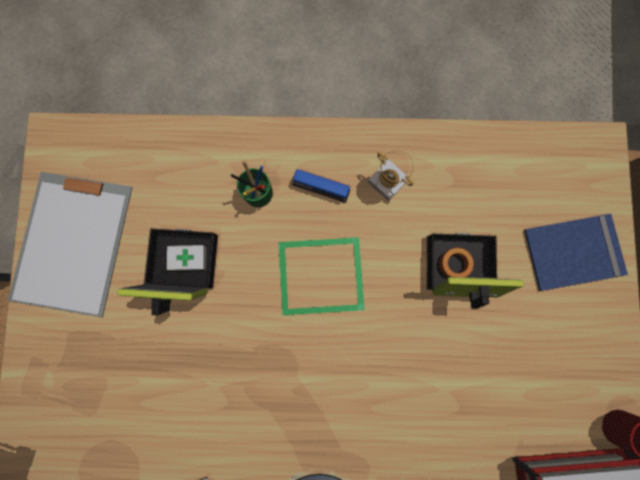

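View pics/scene0.png

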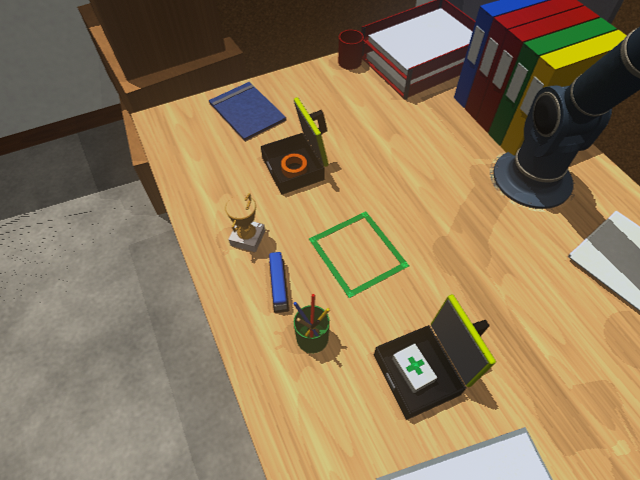

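The restocked case is the left one: the white box with the cross is at top-view (185,258) and the orange tape is in the right case at (457,263). The spot is centred near (321,276). The stapler, pen pot and trophy all lie beyond the spot.

```bash
cat > m.py <<'E'
from h import *
def rect(p):
    (c,s,a)=cv2.minAreaRect(p.astype(np.float32)); return np.round(c,1),np.round(s,1),round(a,2)
def meas(f,g=None):
    W=cloud(f); b,gg,rr=[f["frame"][...,i].astype(int) for i in range(3)]
    x,y,z=W[...,0],W[...,1],W[...,2]
    grn=(gg>rr+40)&(gg>b+25)&(abs(z)<12)&(abs(y)<230)
    print("spot",rect(W[grn][:,:2]),grn.sum(),np.nanmedian(z[grn]))
    rng=(y>60)&(y<460)&(x>250)&(x<800)
    lime=rng&(rr>90)&(gg>90)&(b<60)&(z>50)
    print("lime n",lime.sum(),"pct",np.nanpercentile(W[lime],[1,50,99],axis=0).round(0).tolist() if lime.sum() else 0)
    dark=rng&(rr<70)&(gg<70)&(b<70)
    rim=dark&(z>40)&(z<56)
    print("rim",rect(W[rim][:,:2]),rim.sum())
    return W,lime,dark,rim
if __name__=="__main__":
  for n in ("top","scene"):
    f=dict(np.load(n+"0.npz")); print(n); W,lime,dark,rim=meas(f)
    hi=dark&(W[...,2]>62)&(W[...,2]<200)
    p=W[hi]; print("hidark",hi.sum(),np.percentile(p,[1,50,99],axis=0).round(0).tolist() if len(p) else 0)
    # outer points of rim
    q=W[rim]; print(q.min(0).round(),q.max(0).round())
    if n=="top":
        for v in range(226,318,6): print(v,[tuple(np.round(W[v,u]).astype(int)) if not np.isnan(W[v,u,0]) else 0 for u in range(120,222,12)])
E
python3 m.py
```

```text
top
spot (array([626.5,  30.6]), array([367.4, 225.5]), 18.55) 1537 0.8604653034882342
lime n 134 pct [[491.0, 165.0, 87.0], [496.0, 302.0, 175.0], [739.0, 397.0, 179.0]]
rim (array([669.2, 263.2]), array([190.4, 403.8]), 51.58) 614
hidark 879 [[462.0, 129.0, 64.0], [515.0, 316.0, 111.0], [784.0, 393.0, 168.0]]
[517.  63.  40.] [784. 408.  56.]
226 [(np.int64(662), np.int64(493), np.int64(5)), (np.int64(663), np.int64(465), np.int64(1)), (np.int64(664), np.int64(437), np.int64(0)), (np.int64(665), np.int64(408), np.int64(-2)), (np.int64(664), np.int64(378), np.int64(2)), (np.int64(666), np.int64(350), np.int64(-3)), (np.int64(665), np.int64(319), np.int64(4)), (np.int64(666), np.int64(290), np.int64(2)), (np.int64(667), np.int64(262), np.int64(-2))]
232 [(np.int64(648), np.int64(493), np.int64(2)), (np.int64(648), np.int64(464), np.int64(2)), (np.int64(649), np.int64(435), np.int64(2)), (np.int64(647), np.int64(400), np.int64(18)), (np.int64(646), np.int64(366), np.int64(33)), (np.int64(645), np.int64(334), np.int64(44)), (np.int64(645), np.int64(305), np.int64(48)), (np.int64(645), 
[... 5553 characters left out ...]
, np.int64(452), np.int64(-3)), (np.int64(448), np.int64(422), np.int64(0)), (np.int64(449), np.int64(395), np.int64(-3)), (np.int64(450), np.int64(365), np.int64(1)), (np.int64(450), np.int64(337), np.int64(-1)), (np.int64(451), np.int64(308), np.int64(1)), (np.int64(451), np.int64(280), np.int64(-1)), (np.int64(452), np.int64(252), np.int64(-1))]
scene
spot (array([610.9,  21.3]), array([330.1, 220.7]), 14.58) 1375 1.3250893394404064
lime n 614 pct [[493.0, 168.0, 93.0], [503.0, 337.0, 176.0], [731.0, 411.0, 180.0]]
rim (array([645.7, 231.4]), array([184. , 435.3]), 30.34) 962
hidark 2541 [[467.0, 129.0, 63.0], [514.0, 333.0, 115.0], [781.0, 411.0, 169.0]]
[516.  62.  40.] [799. 411.  56.]
```

```bash
cat > m2.py <<'E'
from m import *
from scipy.optimize import least_squares
def spot(f):
    W=cloud(f); b,g,r_=[f["frame"][...,i].astype(int) for i in range(3)]
    x,y,z=np.moveaxis(W,-1,0)
    k=(g>r_+40)&(g>b+25)&(abs(z)<12)&(y>-130)&(y<160)&(x>440)&(x<700)
    return rect(W[k][:,:2])
def box(f,zl=(40,56),yr=(230,430)):
    W=cloud(f); b,g,r_=[f["frame"][...,i].astype(int) for i in range(3)]
    x,y,z=np.moveaxis(W,-1,0)
    k=(z>zl[0])&(z<zl[1])&(y>yr[0])&(y<yr[1])&(x>440)&(x<700)&(r_<75)&(g<75)&(b<75)
    return W[k]
if __name__=="__main__":
  F={n:dict(np.load(n+"0.npz")) for n in ("top","scene")}
  for n,f in F.items():
    print(n,"spot",*spot(f)); p=box(f); print("case rim",*rect(p[:,:2]))
    W=cloud(f); b,g,r_=[f["frame"][...,i].astype(int) for i in range(3)]
    x,y,z=np.moveaxis(W,-1,0); reg=(y>230)&(y<430)&(x>440)&(x<700)
    L=W[reg&(r_>80)&(g>80)&(b<60)&(z>160)]; print("lidtop",*rect(L[:,:2]),np.percentile(L[:,2],[50,98]))
    H=W[reg&(r_<60)&(g<60)&(z>80)&(x<485)]; print("handle",len(H),np.percentile(H,[2,50,98],axis=0).round(1).tolist() if len(H) else 0)
    I=W[reg&(r_<60)&(g<60)&(z>65)&(z<165)&(x>490)]
    A=np.c_[I[:,1:],np.ones(len(I))]; print("lid inner plane x=ay+bz+c",np.linalg.lstsq(A,I[:,0],rcond=None)[0].round(4),len(I))
    def line(name,P,ax):   # fit straight line
        l=cv2.fitLine(P[:,:2].astype(np.float32),cv2.DIST_HUBER,0,.01,.01).ravel(); print(name,l.round(4),len(P))
    line("far rim",p[(p[:,0]>625)],1)
    line("right rim",p[(p[:,1]<p[:,1].min()+10+0*1)],0)
    for o,nm in ((r_<300)&(z>20)&(x>650)&(x<850)&(y>-220)&(y<220),"far stuff"),:
        Q=W[o]; print(nm,Q.min(0).round(),Q.max(0).round())
E
python3 m2.py
```

```text
top spot [552.3   5.8] [173.  193.1] 4.78
case rim [584.1 332.3] [149.7 130.9] 86.39
lidtop [501.2 331.7] [138.   15.9] 87.34 [174.99196526 178.37216345]
handle 195 [[461.7, 330.1, 100.6], [474.1, 332.3, 153.2], [484.5, 344.3, 167.3]]
lid inner plane x=ay+bz+c [ 4.450000e-02 -1.229000e-01  5.128371e+02] 248
far rim [4.710000e-02 9.989000e-01 6.447091e+02 3.280201e+02] 166
right rim [ 9.990000e-01 -4.490000e-02  5.795088e+02  2.603865e+02] 162
far stuff [ 712. -194.   20.] [831. 201. 165.]
scene spot [551.1   4.4] [176.4 199.1] 4.39
case rim [582.8 334.4] [149.8 138.8] 87.64
lidtop [483.7 339. ] [149.1  49.6] 87.22 [176.3886982  179.53413916]
handle 119 [[461.2, 331.8, 134.0], [473.7, 341.7, 163.7], [484.3, 347.4, 167.6]]
lid inner plane x=ay+bz+c [ 4.920000e-02 -9.480000e-02  5.080414e+02] 1676
far rim [4.570000e-02 9.990000e-01 6.464144e+02 3.333414e+02] 294
right rim [ 9.991000e-01 -4.320000e-02  5.837896e+02  2.626291e+02] 176
far stuff [ 712. -189.   20.] [832. 201. 164.]
```

The restocked case centre is about (583, 333) with yaw −2.7°. Its lid is open about 95°. The spot centre is about (552, 5) with yaw +4.6°. First I bring the shut fingers behind the handle.

>>> drive_tool:
  series:
    - [0.2375, -0.312, 0, 0, 0, 0.145, 0]
    - [0.2375, -0.312, 0, 0, 0, 0.145, 0]
    - [0.2375, -0.312, 0, 0, 0, 0.145, 0]
    - [0.2375, -0.312, 0, 0, 0, 0.145, 0]
    - [0.2375, -0.312, 0, 0, 0, 0.145, 0]
    - [0.2375, -0.312, 0, 0, 0, 0.145, 0]
    - [0.2375, -0.312, 0, 0, 0, 0.145, 0]
    - [0.2375, -0.312, 0, 0, 0, 0.145, 0]
    - [0.2375, -0.312, 0, 0, 0, 0.145, 0]
    - [0.2375, -0.312, -0.08, 0, 0, 0.145, 0]
    - [0.2375, -0.312, -0.08, 0, 0, 0.145, 0]
    - [0.2375, -0.312, -0.08, 0, 0, 0.145, 0]

```text
t: 1.6
tcp_pos: [417.8, 339.0, 160.0]
ee_rot: [0.021, 1.0, -0.001, -0.002]
contact_force: [-1.1, -0.1, 0.2]
gripper_width: 0.4
grip_force: 0.0
```

>>> drive_tool:
  series:
    - [0.014, 0, 0, 0, 0, 0, 0]
    - [0.028, 0, 0, 0, 0, 0, 0]
    - [0.042, 0, 0.007, 0, 0, 0, 0]
    - [0.056, -0.001, 0.0125, 0, 0, 0, 0]
    - [0.07, -0.001, 0.016, 0, 0, 0, 0]
    - [0.085, -0.002, 0.0175, 0, 0, 0, 0]
    - [0.1, -0.003, 0.017, 0, 0, 0, 0]
    - [0.114, -0.004, 0.0145, 0, 0, 0, 0]
    - [0.128, -0.005, 0.01, 0, 0, 0, 0]
    - [0.141, -0.005, 0.0035, 0, 0, 0, 0]

```text
t: 2.85
tcp_pos: [562.3, 332.7, 164.8]
ee_rot: [0.023, 1.0, 0.0, 0.0]
contact_force: [0.2, -0.7, 1.7]
gripper_width: 0.3
grip_force: 0.6
```

```bash
python3 - <<'E'
from h import *
f=cams.grab_frame("scene"); g=cams.grab_frame("top")
cv2.imwrite("pics/mid.png",np.hstack([f["frame"][220:480,300:640],g["frame"][180:440,60:400]]))
E
```

```text
(no output)
```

View pics/mid.png

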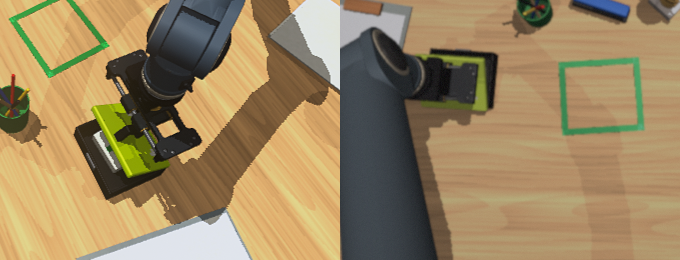

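In the left crop, the lid at (130,135) is about 35–40° from closed, with the fingers on the handle. I'll finish the arc and press gently.

>>> drive_tool:
  series:
    - [0.012, 0, -0.008, 0, 0, 0, 0]
    - [0.024, -0.001, -0.017, 0, 0, 0, 0]
    - [0.031, -0.001, -0.024, 0, 0, 0, 0]
    - [0.037, -0.002, -0.031, 0, 0, 0, 0]
    - [0.042, -0.002, -0.039, 0, 0, 0, 0]
    - [0.047, -0.002, -0.047, 0, 0, 0, 0]
    - [0.047, -0.002, -0.05, 0, 0, 0, 0]
    - [0.047, -0.002, -0.05, 0, 0, 0, 0]

```text
t: 3.95
tcp_pos: [608.4, 330.8, 117.3]
ee_rot: [0.023, 1.0, 0.0, 0.0]
contact_force: [-3.4, -2.3, 11.5]
gripper_width: 0.6
grip_force: 5.6
```

Contact at tip height 98 mm with 11.5 N means the lid is shut. I'll retract to the side and measure the case.

>>> drive_tool:
  series:
    - [0, 0, 0.05, 0, 0, 0, 0.3]
    - [-0.02, -0.05, 0.1, 0, 0, 0, 1]
    - [-0.06, -0.11, 0.1, 0, 0, 0, 1]
    - [-0.1, -0.17, 0.1, 0, 0, 0, 1]
    - [-0.14, -0.22, 0.1, 0, 0, 0, 1]
    - [-0.14, -0.22, 0.1, 0, 0, 0, 1]
    - [-0.14, -0.22, 0.1, 0, 0, 0, 1]

```text
t: 4.82
tcp_pos: [467.0, 109.1, 215.3]
ee_rot: [0.025, 1.0, 0.0, 0.0]
contact_force: [0.5, -0.1, 0.2]
gripper_width: 62.6
grip_force: 0.0
```

```bash
cat > m3.py <<'E'
from m2 import *
import sys
def lid(f,yr=(200,440)):
    W=cloud(f); b,g,r_=[f["frame"][...,i].astype(int) for i in range(3)]
    x,y,z=np.moveaxis(W,-1,0); reg=(y>yr[0])&(y<yr[1])&(x>440)&(x<700)
    L=reg&(r_>70)&(g>70)&(b<60)&(z>50)&(z<80)&(g>b*2.2)
    m=cv2.morphologyEx(L.astype(np.uint8),cv2.MORPH_OPEN,np.ones((2,2)))>0
    print("lid",*rect(W[m][:,:2]),m.sum(),"z",np.percentile(W[m][:,2],[5,50,95]).round(1))
    A=W[m]; print(" plane",np.linalg.lstsq(np.c_[A[:,:2],np.ones(len(A))],A[:,2],rcond=None)[0].round(4))
    H=W[reg&(r_<70)&(g<70)&(b<70)&(z>85)&(z<104)]
    if len(H)>10: print("handle",*rect(H[:,:2]),len(H))
    return m
if __name__=="__main__":
  yr=(float(sys.argv[2]),float(sys.argv[3])) if len(sys.argv)>2 else (200,440)
  ims=[]
  for n in ("top","scene"):
    f=cams.grab_frame(n); ims.append(f["frame"]); np.savez(f"{sys.argv[1]}_{n}.npz",**f); print(n)
    try: lid(f,yr)
    except Exception as e: print(e)
    try: print("spot",*spot(f))
    except Exception as e: print(e)
  cv2.imwrite(f"pics/{sys.argv[1]}.png",np.hstack([ims[0][120:420,80:480],ims[1][120:420,240:640]]))
E
python3 m3.py closed
```

```text
top
lid [590.5 287.5] [96.4 96. ] 67.2 56 z [41.7 53.  64. ]
 plane [-0.0045  0.177   4.4182]
handle [603.  330.7] [13.6 68.1] 87.14 222
spot [552.2   5.6] [172.7 193.3] 4.81
scene
lid [572.3 335.6] [136.6 163.4] 81.53 4042 z [nan nan nan]
SVD did not converge in Linear Least Squares
spot [551.3   4.4] [176.3 198.7] 4.2
 ** On entry to DLASCL parameter number  4 had an illegal value
 ** On entry to DLASCL parameter number  4 had an illegal value
```

View pics/closed.png

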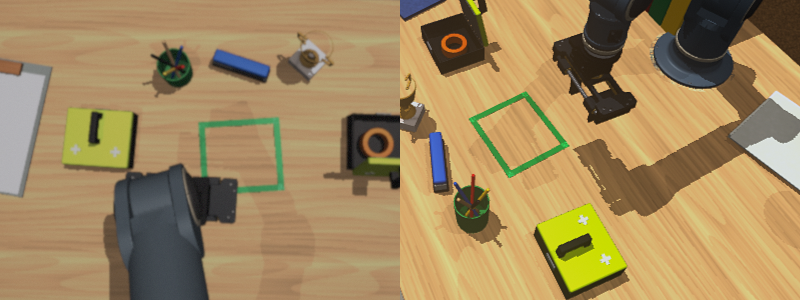

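The lid is shut flat, the handle is visible at crop (95,128), and the case has not moved. Handle centre is (603, 331), which matches the case at (583, 332). Next I grasp the handle from above.

>>> drive_tool:
  series:
    - [0.035, 0.055, 0, 0, 0, 0, 1]
    - [0.07, 0.11, 0, 0, 0, 0, 1]
    - [0.105, 0.165, -0.01, 0, 0, 0, 1]
    - [0.142, 0.22, -0.02, 0, 0, 0, 1]
    - [0.142, 0.22, -0.03, 0, 0, 0, 1]
    - [0.142, 0.22, -0.06, 0, 0, 0, 1]
    - [0.142, 0.22, -0.09, 0, 0, 0, 1]
    - [0.142, 0.22, -0.115, 0, 0, 0, 1]
    - [0.142, 0.22, -0.125, 0, 0, 0, 1]
    - [0.142, 0.22, -0.125, 0, 0, 0, 1]

```text
t: 6.18
tcp_pos: [609.7, 331.0, 89.4]
ee_rot: [0.023, 1.0, -0.0, -0.001]
contact_force: [0.0, 0.0, 0.8]
gripper_width: 86.9
grip_force: 0.0
```

>>> drive_tool:
  series:
    - [0, 0, 0, 0, 0, 0, 0.5]
    - [0, 0, 0, 0, 0, 0, 0]
    - [0, 0, 0, 0, 0, 0, 0]
    - [0, 0, 0, 0, 0, 0, 0]
    - [0, 0, 0, 0, 0, 0, 0]
    - [0, 0, 0, 0, 0, 0, 0]
    - [0, 0, 0, 0, 0, 0, 0]
    - [0, 0, 0, 0, 0, 0, 0]
  grip_force: 35

```text
t: 7.18
tcp_pos: [610.1, 331.5, 90.1]
ee_rot: [0.023, 1.0, 0.001, 0.0]
contact_force: [0.3, -0.4, -1.2]
gripper_width: 15.8
grip_force: 35.0
```

The grip is on the 16 mm bar, reading 15.8 mm. I'll slide with a slight downward bias.

>>> drive_tool:
  series:
    - [0, 0, -0.0015, 0, 0, 0, 0]
    - [-0.001, -0.008, -0.0015, 0, 0, 0.002, 0]
    - [-0.002, -0.022, -0.0015, 0, 0, 0.006, 0]
    - [-0.004, -0.038, -0.0015, 0, 0, 0.01, 0]
    - [-0.005, -0.054, -0.0015, 0, 0, 0.014, 0]
    - [-0.007, -0.07, -0.0015, 0, 0, 0.018, 0]
    - [-0.008, -0.086, -0.0015, 0, 0, 0.022, 0]
    - [-0.01, -0.102, -0.0015, 0, 0, 0.026, 0]
    - [-0.011, -0.118, -0.0015, 0, 0, 0.03, 0]
    - [-0.013, -0.134, -0.0015, 0, 0, 0.034, 0]
    - [-0.0145, -0.15, -0.0015, 0, 0, 0.038, 0]
    - [-0.0155, -0.16, -0.0015, 0, 0, 0.041, 0]

```text
t: 8.68
tcp_pos: [595.6, 174.2, 90.1]
ee_rot: [-0.01, 1.0, 0.003, 0.002]
contact_force: [-0.4, 6.9, 3.7]
gripper_width: 15.9
grip_force: 35.0
```

>>> drive_tool:
  series:
    - [-0.0015, -0.016, 0, 0, 0, 0.004, 0]
    - [-0.003, -0.032, 0, 0, 0, 0.008, 0]
    - [-0.0045, -0.048, 0, 0, 0, 0.012, 0]
    - [-0.006, -0.064, 0, 0, 0, 0.016, 0]
    - [-0.0075, -0.08, 0, 0, 0, 0.02, 0]
    - [-0.009, -0.096, 0, 0, 0, 0.024, 0]
    - [-0.0105, -0.112, 0, 0, 0, 0.028, 0]
    - [-0.012, -0.128, 0, 0, 0, 0.032, 0]
    - [-0.0135, -0.144, 0, 0, 0, 0.036, 0]
    - [-0.0145, -0.156, 0, 0, 0, 0.039, 0]
    - [-0.0152, -0.163, 0, 0, 0, 0.041, 0]
    - [-0.0152, -0.163, 0, 0, 0, 0.041, 0]

```text
t: 10.18
tcp_pos: [580.6, 10.3, 89.9]
ee_rot: [-0.042, 0.999, 0.002, 0.002]
contact_force: [-0.2, 4.6, 6.2]
gripper_width: 15.2
grip_force: 35.0
```

```bash
python3 - <<'E'
from h import *
s=status.get_state(); print(s["tcp_pos"],s["ee_rot"],s["contact_force"],s["joint_positions"])
E
```

```text
[580.57580841  10.28331867  89.94110535] [-0.04175692  0.99912526  0.00158851  0.00159897] [-0.17080133  4.60919416  6.20647346] [-0.10598869  0.4879836   0.02250225  1.90414266 -0.02000428  0.74633505
  1.58286994]
```

>>> drive_tool:
  series:
    - [-0.001, -0.002, 0, 0, 0, 0.002, 0]
    - [-0.001, -0.002, 0.001, 0, 0, 0.002, 0]
    - [-0.001, -0.002, 0.0015, 0, 0, 0.002, 0.3]
    - [-0.001, -0.002, 0.0015, 0, 0, 0.002, 0.7]
    - [-0.001, -0.002, 0.0015, 0, 0, 0.002, 1]
    - [-0.001, -0.002, 0.0015, 0, 0, 0.002, 1]
    - [-0.001, -0.002, 0.0015, 0, 0, 0.002, 1]
    - [-0.001, -0.002, 0.03, 0, 0, 0.002, 1]
    - [-0.001, -0.002, 0.07, 0, 0, 0.002, 1]
    - [-0.001, -0.002, 0.12, 0, 0, 0.002, 1]
    - [-0.05, 0.05, 0.15, 0, 0, 0.002, 1]
    - [-0.08, 0.1, 0.15, 0, 0, 0.002, 1]

```text
t: 11.68
tcp_pos: [504.8, 100.1, 240.0]
ee_rot: [-0.041, 0.999, 0.0, 0.002]
contact_force: [0.6, 1.2, -0.5]
gripper_width: 86.6
grip_force: 0.0
```

>>> drive_tool:
  series:
    - [-0.02, 0.06, 0, 0, 0, 0, 1]
    - [-0.02, 0.12, 0, 0, 0, 0, 1]
    - [-0.02, 0.18, 0, 0, 0, 0, 1]
    - [-0.02, 0.22, 0, 0, 0, 0, 1]
    - [-0.02, 0.22, 0, 0, 0, 0, 1]
    - [-0.02, 0.22, 0, 0, 0, 0, 1]

```text
t: 12.42
tcp_pos: [484.6, 318.9, 237.5]
ee_rot: [-0.043, 0.999, -0.001, -0.0]
contact_force: [0.3, -0.0, 0.4]
gripper_width: 86.8
grip_force: 0.0
```

```bash
sed -i 's/L=reg.*/L=reg\&(g>90)\&(r_>90)\&(b<110)\&(g>b*1.6)\&(r_>g*0.75)\&(r_<g*1.15)\&(z>50)\&(z<75)/' m3.py; python3 m3.py placed -120 130 2>&1
```

```text
top
lid [550.7   2.3] [130.5 155.7] 4.65 3407 z [nan nan nan]
SVD did not converge in Linear Least Squares
spot [552.3   5.5] [173.  192.7] 4.72
scene
lid [558.2 -29.4] [230.6 104.9] 43.42 2398 z [nan nan nan]
SVD did not converge in Linear Least Squares
spot [550.6   4.7] [176.7 197.3] 4.5
 ** On entry to DLASCL parameter number  4 had an illegal value
 ** On entry to DLASCL parameter number  4 had an illegal value
 ** On entry to DLASCL parameter number  4 had an illegal value
 ** On entry to DLASCL parameter number  4 had an illegal value
```

View pics/placed.png

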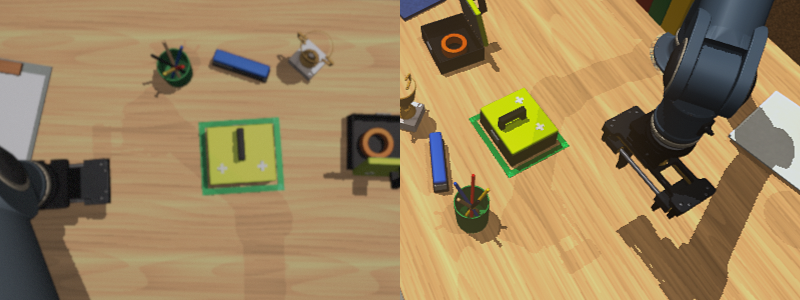

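The lid is shut and the case sits inside the tape, centred at crop (241,157). I'll check the fit in numbers with cleaner statistics.

```bash
python3 - <<'E'
from m2 import *
f=dict(np.load("placed_top.npz")); W=cloud(f); b,g,r_=[f["frame"][...,i].astype(int) for i in range(3)]
x,y,z=np.moveaxis(W,-1,0); reg=(y>-120)&(y<130)&(x>440)&(x<680)
H=W[reg&(r_<75)&(g<75)&(b<75)&(z>88)&(z<106)]; print("handle",*rect(H[:,:2]),len(H))
T=W[reg&(z>57)&(z<67)]; print("lid by height",*rect(T[:,:2]),len(T),np.median(T[:,2]))
A=T; print(np.linalg.lstsq(np.c_[A[:,:2]-[552,5],np.ones(len(A))],A[:,2],rcond=None)[0].round(4))
c=np.cos(np.radians(4.7));s=np.sin(np.radians(4.7)); L=(T[:,:2]-[552.3,5.6])@np.array([[c,-s],[s,c]])
print("lid in spot frame",np.percentile(L,[.5,50,99.5],axis=0).round(1).tolist())
E
```

```text
handle [572.7   7.9] [65.9 13.3] 4.62 188
lid by height [553.6   6.2] [130.  149.6] 4.8 3538 61.813917118580164
[3.10000e-03 1.30000e-03 6.17984e+01]
lid in spot frame [[-63.1, -73.5], [-2.7, 1.1], [65.2, 74.3]]
```

```bash
python3 -c "
from h import *
print(workorder.job_done())"
```

```text
the job is handed in; nothing more can be done
None
```

The restocked left case is shut and was slid onto the green spot, within about 1.5 mm of centre and 0.1° of square by the top camera; the other case was left open, nothing else was touched, and I handed the job in at about 13 s.

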